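Clip the lid onto a junction box

TASK

The junction box is fitted out and ready to be closed: set its lid squarely on the box so that it sits fully down on the rim, then fold the four blue clips down round the rim until each has snapped home. Leave the tools, tapes and mouse on the bench where they are.

Things in the scene. Friction and masses are not known exactly. Their poses are not given: they have to be found in the camera images.
- enclosure: Light grey open junction box, outside 85 (x) x 129 (y) mm, on a 150 x 200 x 5 mm aluminium plate that does not move (place and yaw vary; box and lid may change sides). Terminal blocks and a relay inside end 15 mm or more below the rim. Black cable glands on the short walls reach 36 mm above the bench, 14 mm out. Origin: centre of the plate's underside on the bench; x the short way, y the long way, z up.
- rim_center (a point): centre of the box mouth (78 x 122 mm) at the top of the rim, 71 mm above the bench; axes as enclosure. The out-turned rim measures 104 (x) x 148 (y) mm outside, 5 mm thick. In the middle of each wall, 20 mm below the top of the rim, is a horizontal catch with a rounded nose that gives way upward on a spring.
- lid: Darker grey lid with 4 blue clips, lying right way up, about 0.27 kg. Plate 108 (x) x 152 (y) x 4 mm; the plug below it, 75 x 119 mm (lowest 4 mm: 69 x 113), goes 8 mm into the mouth with 1.5 mm to spare each side; a grip block 36 (x) x 90 (y) mm stands 16.5 mm above the plate. Fits either way round (half a turn). Origin: centre of the plug's underside; x the short way, y the long way, z up.
- lid_grip (a point): middle of the lid's grip block: 22 mm above the plug's underside, 10 mm above the plate's top, 6.5 mm below the block's top; take the block across its 36 mm, along the lid's x; axes as lid
- lid_seat (a point): centre of the underside of the lid's plate, 8 mm above the plug's underside: it coincides with rim_center when the lid is fully seated; axes as lid
- clip_front (a joint): Blue clip flap hinged on the lid's long side towards the lid's -x, clip 60 mm wide, 28 mm long, 3 mm thick. 0: level, straight out; negative: slants up (as at the start); +1.57: straight down (snapped home it rests at 1.51 to 1.61). Friction holds it, but unsnapped it springs back to about +1. A bar inside it, 24 mm from the hinge, snaps under the catch at about +1.45: with the lid down press the lower half towards the box with 5 to 10 N; it then stays.
- clip_front_hinge (a point): middle of that clip's hinge line, fixed on the lid, 2 mm above the plate's underside and 2 mm out from the plate's edge; axes as lid; the clip folds about the horizontal line through here along the lid's edge
- clip_front_lip (a point): middle of that clip's lip, 27.5 mm from the hinge; its x points from the hinge to the lip, its z away from the clip's outer face (up when level, outward when home)
- clip_back (a joint): Blue clip flap hinged on the lid's long side towards the lid's +x, clip 60 mm wide, 28 mm long, 3 mm thick. 0: level, straight out; negative: slants up (as at the start); +1.57: straight down (snapped home it rests at 1.51 to 1.61). Friction holds it, but unsnapped it springs back to about +1. A bar inside it, 24 mm from the hinge, snaps under the catch at about +1.45: with the lid down press the lower half towards the box with 5 to 10 N; it then stays.
- clip_back_hinge (a point): middle of that clip's hinge line, fixed on the lid, 2 mm above the plate's underside and 2 mm out from the plate's edge; axes as lid; the clip folds about the horizontal line through here along the lid's edge
- clip_back_lip (a point): middle of that clip's lip, 27.5 mm from the hinge; its x points from the hinge to the lip, its z away from the clip's outer face (up when level, outward when home)
- clip_left (a joint): Blue clip flap hinged on the lid's short side towards the lid's +y, clip 46 mm wide, 28 mm long, 3 mm thick. 0: level, straight out; negative: slants up (as at the start); +1.57: straight down (snapped home it rests at 1.51 to 1.61). Friction holds it, but unsnapped it springs back to about +1. A bar inside it, 24 mm from the hinge, snaps under the catch at about +1.45: with the lid down press the lower half towards the box with 5 to 10 N; it then stays.
- clip_left_hinge (a point): middle of that clip's hinge line, fixed on the lid, 2 mm above the plate's underside and 2 mm out from the plate's edge; axes as lid; the clip folds about the horizontal line through here along the lid's edge
- clip_left_lip (a point): middle of that clip's lip, 27.5 mm from the hinge; its x points from the hinge to the lip, its z away from the clip's outer face (up when level, outward when home)
- clip_right (a joint): Blue clip flap hinged on the lid's short side towards the lid's -y, clip 46 mm wide, 28 mm long, 3 mm thick. 0: level, straight out; negative: slants up (as at the start); +1.57: straight down (snapped home it rests at 1.51 to 1.61). Friction holds it, but unsnapped it springs back to about +1. A bar inside it, 24 mm from the hinge, snaps under the catch at about +1.45: with the lid down press the lower half towards the box with 5 to 10 N; it then stays.
- clip_right_hinge (a point): middle of that clip's hinge line, fixed on the lid, 2 mm above the plate's underside and 2 mm out from the plate's edge; axes as lid; the clip folds about the horizontal line through here along the lid's edge
- clip_right_lip (a point): middle of that clip's lip, 27.5 mm from the hinge; its x points from the hinge to the lip, its z away from the clip's outer face (up when level, outward when home)
- mouse: black computer mouse, 108 x 62 x 38 mm, at the left; bystander, origin under its centre
- red_tape: roll of red insulating tape, 67 mm across, 19 mm high, behind the work; bystander, origin under its centre
- black_tape: roll of black insulating tape, 67 mm across, 19 mm high, behind the work; bystander, origin under its centre
- yellow_screwdriver: screwdriver with a yellow handle, 209 mm long, lying at the right; bystander, origin under its middle
- red_screwdriver: screwdriver with a red handle, 199 mm long, lying at the right; bystander, origin under its middle

How it is judged (in metres and radians):
On the way, in this order (a step that is already met when the one before it is completed fails the run):
1. the lid sits squarely and fully down on the box (horizontal distance between lid_seat and rim_center below 0.004 m and z of lid_seat in the frame of rim_center between -0.004 and 0.003 m and angle between lid_seat's own z axis and vertical below 0.05 rad and angle between the x axis of lid_seat and the x axis of rim_center, either way round below 0.08 rad), for 0.2 s.
2. all four clips are snapped home (value of joint each of clip_front, clip_back, clip_left, clip_right above 1.49 rad), for 0.2 s.
At the end, for the whole second after the job is handed in: The lid lies on the box, at rest, centred within 4 mm, its plate within 3 mm above (4 mm below) the top of the rim, tilted less than 0.05 rad and turned less than 0.08 rad from the box (either way round), and all four clips stand beyond 1.49 rad, snapped under their catches (all of step 1 and all of step 2 and linear speed of lid below 0.02 m/s); the robot touches nothing.
It fails at once if one of the tools, tapes or the mouse is shifted by more than 30 mm (distance of any of mouse, red_tape, black_tape, yellow_screwdriver, red_screwdriver from where it was at the start of the episode above 0.03 m).
It also fails if it takes over 67 s, if anything falls off the work surface, if the arm or the gripper's body presses on something with over 40 N, if the wrist force passes 120 N, or if a joint passes its speed limit or range.

ROBOT

A 6-joint arm with a two-finger parallel gripper is mounted at the origin on a cart in front of the work surface, level with it; the furniture and walls round the work are solid. World frame = base frame: x ahead of the robot, y to its left, z up, the work surface at z = 0. Lengths are in mm, angles in rad, forces in N, time in s.
With the tool pointing down it reaches from about 300 to 750 mm from the base axis. Payload 8.5 kg.
Tool frame: the origin (TCP) lies at the very end of the fingers, on their centre line; the grasp point (between the pads) lies 19 mm behind it; z points along the fingers, y is the line along which they close (so a half turn about z gives the same grasp; the last joint's range is limited). The gripper opens to 88 mm and grips with 3 to 60 N. Pads are 18 mm wide; open, the fingers measure 123 mm over their backs; the gripper's body (75 mm by 187 mm) begins 45 mm behind the grasp point.
Start: joints at [1.052, 0.381, 1.297, -0, 1.464, -0.215], TCP at [164.523, 524.798, 238.748] pointing down, gripper open.
Joint ranges: [-3.11, 3.11], [-0.89, 2.33], [0.22, 2.48], [-1.42, 4.56], [0.17, 2.85], [-2.88, 2.88]. Speed limits (rad/s): [2.39, 2.39, 3.14, 3.14, 3.14, 3.14].

INTERFACE

Orientations are given as a unit quaternion [w, x, y, z].
In Python, from rig import r gives the robot as it stands. The module is installed in compiled form; this text tells all that it offers.
- The arm moves only by the tool move_arm, never from a script. Its argument "moves" is one flat list of numbers, 7 for each row, row after row: the turn, a rotation vector about the tool's x, y, z in rad, then the shift along the tool's x, y, z in m, then the opening, from 0 (shut) to 1 (fully open). A call has 1 to 5 rows; each row is the pose to reach, as a shift and turn from the pose commanded when the call began, along the tool's axes at that moment; what a row does not reach only later rows make up. A row lasts 1/12 s, in which the tool goes at most 41.7 mm and 7.16 degrees, less where a joint would pass 70% of its speed; a pose out of reach is approached as far as the arm can. A call with a gripper value outside its range is refused whole. The fingers move at their own pace and stop on an object; "force" is the grip in N (left out, the last holds). Time passes only in rows, so rows that repeat a pose let the fingers close. It gives the time, the measured TCP pose, the force and the opening at its end, in the units of the state.
- r.read_state(): the state, without advancing time (a new reading comes with each control period).
- r.snapshot(name): name is "side" or "top"; returns the picture (400x640x3 uint8, red, green, blue); there is no depth.
- r.calibration(name): a dict with "K" (3x3 intrinsics, pixels), "rvec" (rotation vector, rad) and "tvec" (3), from world to camera coordinates, as OpenCV has them. Camera axes: x right, y down, z forward; pixel columns grow to the right and rows downward; lengths in mm; the calibration is good to about 2 mm. A picture is of the moment at which its call begins. calibration takes no time and is no camera call.
- r.finish_job(): hands the job in, once; it reports no verdict.
The state is a dict: "time": time; "joints": joint angles; "qd": joint speeds; "joint_torque": joint torques, N m; "position": TCP position; "tcp_rot": TCP orientation; "ft_force": force on the tool from outside, world axes, zero at the start; "wrist_torque": the same for the moment, N m; "opening": opening from 0.0 (shut) to 1.0 (fully open).
Only numpy, scipy, OpenCV 4.12 (cv2) and the standard library are available. Lean on these libraries where they do the work, as an engineer would, in place of code of your own. Each camera call takes 0.05 s, during which the arm holds its last target. There are 200 camera calls.

## Working session

There is one attempt and no reset: what is moved stays moved. The work goes in short steps, Python scripts to look and compute and a tool call to move; the robot and the scene stay as the last step left them, time stands still between calls to the robot, and variables do not carry over. Pictures are saved under pics/ and viewed, on a budget of 10 in all, crops included, one or two more only if the job needs it, and the job is handed in when it is done.

Besides the shell and the picture viewer there is one more tool, called after "Request:" as name(argument=value, ...) on one line, values as JSON. move_arm: Moves the arm, as the interface text tells. Its arguments: {"type":"object","properties":{"moves":{"type":"array","items":{"type":"number"}},"force":{"type":"number"}},"required":["moves"]}

```bash
mkdir -p pics; python3 - <<'E'
from rig import r
import cv2
print(r.read_state())
for n in("top","side"):
    im=r.snapshot(n); cv2.imwrite(f"pics/{n}0.png",im[:,:,::-1]); print(n,r.calibration(n))
E
```

```text
{'time': 0.0, 'joints': array([ 1.05169294e+00,  3.81187652e-01,  1.29825420e+00, -3.16091074e-05,
        1.46361389e+00, -2.15283847e-01]), 'qd': array([-0.00015821, -0.00037523, -0.00028414, -0.00087186,  0.00035262,
        0.00046687]), 'joint_torque': array([ 7.08431198e-04, -4.37938786e+01, -2.24551052e+01,  7.13426038e-02,
        3.52991628e-02, -9.20965363e-05]), 'position': array([164.39785799, 524.55548043, 238.14447035]), 'tcp_rot': array([-2.47958909e-04,  1.51324460e-01,  9.88483876e-01, -6.88423138e-04]), 'ft_force': array([ 0.62795309,  0.49027887, -0.27009781]), 'wrist_torque': array([ 0.00415211, -0.0025465 , -0.01860649]), 'opening': 1.0005806942213304}
top {'K': array([[479.43837125,   0.        , 319.81620704],
       [  0.        , 479.43837125, 197.94878427],
       [  0.        ,   0.        ,   1.        ]]), 'rvec': array([ 2.14389584, -2.11225378,  0.22433638]), 'tvec': array([  25.5742697 ,  578.77746326, 1375.53519997])}
side {'K': array([[375.47210576,   0.        , 320.56805733],
       [  0.        , 375.47210576, 198.89118362],
       [  0.        ,   0.        ,   1.        ]]), 'rvec': array([ 2.13211984, -0.51524621,  0.29504107]), 'tvec': array([-490.47947165,  208.99270559,  943.64286222])}
```

View pics/top0.png

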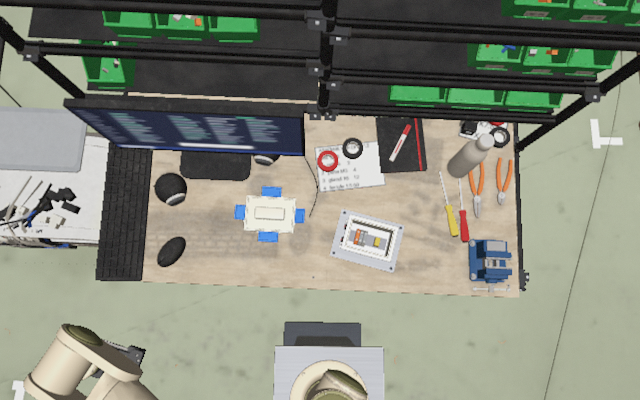

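View pics/side0.png

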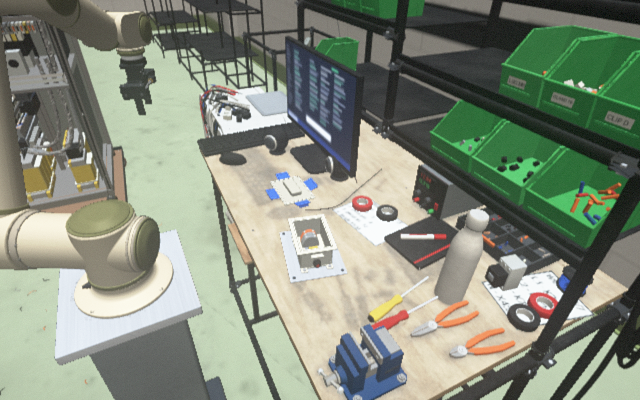

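Top view: lid at about (270,214) with blue clips, box on plate at about (367,240). I'll zoom in on both.

```bash
cat > h.py <<'E'
import numpy as np, cv2
from rig import r
from scipy.spatial.transform import Rotation as R
def ray(n,uv,z):
    c=r.calibration(n);Rm=cv2.Rodrigues(c["rvec"])[0];C=-Rm.T@c["tvec"]
    uv=np.atleast_2d(np.float64(uv));d=np.c_[uv,np.ones(len(uv))]@np.linalg.inv(c["K"]).T@Rm
    return C+d*((z-C[2])/d[:,2:])
def proj(n,P):
    c=r.calibration(n);return cv2.projectPoints(np.float64(P).reshape(-1,3),c["rvec"],c["tvec"],c["K"],None)[0][:,0]
E
python3 - <<'E'
from h import *
im=cv2.imread("pics/top0.png")
a=cv2.resize(im[180:250,230:310],None,fx=5,fy=5,interpolation=cv2.INTER_CUBIC)
b=cv2.resize(im[205:275,325:405],None,fx=5,fy=5,interpolation=cv2.INTER_CUBIC)
cv2.imwrite("pics/c0.png",np.hstack([a,b]))
hsv=cv2.cvtColor(im,cv2.COLOR_BGR2HSV)
m=cv2.inRange(hsv,(100,120,80),(125,255,255));m[:180]=0;m[250:]=0;m[:,:225]=0;m[:,315:]=0
n,l,s,c=cv2.connectedComponentsWithStats(m)
for i in range(1,n):
    if s[i,4]>20: print(s[i],c[i],ray("top",c[i],18))
E
```

```text
[262 187  19  10 176] [271.11363636 191.29545455] [[603.96444378 183.22446247  18.        ]]
[234 205  11  15 136] [239.54411765 211.75735294] [[538.85543743 276.89398097  18.        ]]
[295 209  10  14 125] [299.32 215.52] [[530.20029406  95.17840154  18.        ]]
[258 232  20  10 182] [267.78021978 236.4010989 ] [[465.07886269 188.74320408  18.        ]]
```

View pics/c0.png

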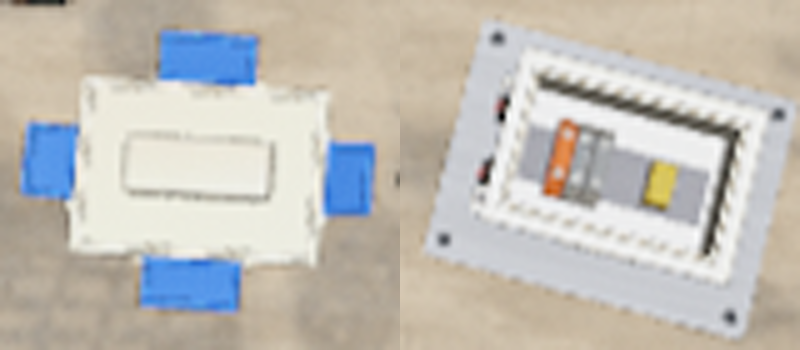

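Crop: the lid's long axis lies nearly along the image's horizontal. The box rim is white on a lavender plate, turned about 15°. Next I'll get their outlines.

```bash
python3 - <<'E'
from h import *
im=cv2.imread("pics/top0.png")
c=r.calibration("top");Rm=cv2.Rodrigues(c["rvec"])[0];print("cam",-Rm.T@c["tvec"])
def rect(m,z,name,n="top"):
    k,l,s,c=cv2.connectedComponentsWithStats(m);i=1+np.argmax(s[1:,4])
    cn=cv2.findContours(np.uint8(l==i),cv2.RETR_EXTERNAL,cv2.CHAIN_APPROX_NONE)[0][0][:,0]
    P=ray(n,cn,z)[:,:2];t=cv2.minAreaRect(np.float32(P));M=cv2.boxPoints(t)
    h=cv2.convexHull(np.float32(P));mu=cv2.moments(h)
    d=M[1]-M[0];e=M[2]-M[1];L=d if np.hypot(*d)>np.hypot(*e) else e
    print(name,s[i],"size",t[1],"c",t[0],"cm",mu['m10']/mu['m00'],mu['m01']/mu['m00'],"long dir yaw",(np.arctan2(L[1],L[0])-np.pi/2+np.pi/2)%np.pi-np.pi/2)
def sub(u0,v0,u1,v1,m):
    o=np.zeros_like(m);o[v0:v1,u0:u1]=m[v0:v1,u0:u1];return o
S=4;big=im
hsv=cv2.cvtColor(im,cv2.COLOR_BGR2HSV)
print(im[240,335:405:1][:, :].tolist()[:16]); print(im[228,[336,340,343,347,350]].tolist(), im[200,[250,260,265]].tolist(), im[214,[262,270,280]].tolist())
blue,green,red=[im[:,:,i].astype(int) for i in range(3)]
for th in (195,205,215):
    m=np.uint8((red-blue>-1)&(red-blue<45)&(red>th)&(green>th))*255
    rect(sub(325,205,405,275,m),71,f"rim{th}")
    rect(sub(230,180,310,250,m),12,f"lid{th}")
m=np.uint8((blue-red>3)|((red>200)))*255
rect(sub(325,205,410,275,m),5,"plate")
E
```

```text
cam [ 304.27114422   57.17348176 1460.09751228]
[[210, 204, 202], [208, 203, 201], [208, 202, 200], [207, 203, 200], [213, 208, 204], [161, 157, 177], [65, 63, 99], [38, 46, 48], [227, 226, 226], [242, 243, 242], [240, 240, 240], [198, 205, 208], [199, 205, 208], [209, 208, 208], [193, 187, 188], [176, 170, 169]]
[[177, 185, 193], [210, 205, 203], [202, 197, 194], [242, 242, 241], [206, 212, 214]] [[221, 235, 238], [221, 234, 236], [220, 234, 236]] [[222, 235, 237], [223, 235, 237], [225, 235, 237]]
rim195 [339 214  60  48 730] size (155.4026641845703, 107.17556762695312) c (460.70635986328125, -108.39250946044922) cm 460.7883131584006 -108.87420402983244 long dir yaw -0.24938083
lid195 [ 244  192   64   41 1740] size (123.92971801757812, 191.35284423828125) c (541.42529296875, 167.88055419921875) cm 542.4939971221396 174.1400167057496 long dir yaw 0.01535368
rim205 [339 214  60  48 650] size (154.6651611328125, 105.53248596191406) c (461.26593017578125, -109.00889587402344) cm 460.60181360940953 -110.21488476264176 long dir yaw -0.25156367
lid205 [ 244  195   53   38 1589] size (153.77525329589844, 111.5134506225586) c (536.5919189453125, 185.35487365722656) cm 536.5537639319435 185.80930008881316 long dir yaw -0.039035797
rim215 [339 215  59  47 562] size (152.82215881347656, 103.91722869873047) c (461.772705078125, -108.90432739257812) cm 460.98898186378676 -110.41423406934229 long dir yaw -0.25068164
lid215 [ 244  195   52   38 1446] size (152.48577880859375, 108.57616424560547) c (535.279052734375, 185.95350646972656) cm 535.7710435114674 186.1541406904158 long dir yaw -0.043151498
plate [ 325  205   85   70 4077] size (210.655029296875, 258.82135009765625) c (463.11846923828125, -112.98728942871094) cm 466.6189794441022 -108.24894877734481 long dir yaw 0.016440392
```

```bash
cat >> h.py <<'E'
def yawof(q=None):
    q=r.read_state()["tcp_rot"] if q is None else q
    M=R.from_quat(np.roll(q,-1)).as_matrix();return np.arctan2(M[1,1],M[0,1])
def plan(x,y,z,yaw,n=1):
    "tool moves in n calls to TCP xyz, tool y at angle yaw; per call: turn about z (rad), shift (m)"
    s=r.read_state();M=R.from_quat(np.roll(s["tcp_rot"],-1)).as_matrix();p=s["position"]
    up=R.from_rotvec(np.cross(M[:,2],[0,0,-1]));print("t",s["time"],"pos",p,"yaw",yawof(),"tilt",np.degrees(up.magnitude()),"F",s["ft_force"],"op",s["opening"],"rv corr",M.T@up.as_rotvec())
    d=(yaw-yawof()+np.pi)%(2*np.pi)-np.pi
    for i in range(n):
        a=yawof()+d*i/n;T=np.array([[np.sin(a),np.cos(a),0],[-np.cos(a),np.sin(a),0],[0,0,-1]]);T[:2,0]*=-1;
        T=np.array([[-np.sin(a),np.cos(a),0],[np.cos(a),np.sin(a),0],[0,0,-1]])
        print("turn z %.3f shift"%(-d/n),np.round(T.T@(np.array([x,y,z])-p)/n/1000,4))
E
python3 - <<'E'
from h import *
S=ray("top",[(344.6,212.5),(400.9,227.8),(390.9,268.2),(333.8,252.8)],5);print(S,S.mean(0))
for a,b in((0,1),(3,2),(1,2),(0,3)): d=S[b]-S[a];print(np.hypot(d[0],d[1]),np.arctan2(d[1],d[0]))
plan(535.5,186,100,-0.044,3)
E
```

```text
[[ 543.86673958  -43.52300979    5.        ]
 [ 499.14861521 -216.43727553    5.        ]
 [ 376.01135145 -183.80603484    5.        ]
 [ 419.78293819  -11.18719886    5.        ]] [ 459.70241111 -113.73837975    5.        ]
178.60306252634857 -1.8238661122710191
178.08204384576956 -1.8191355783070529
127.38753312194554 2.8825479414806283
128.22790037892213 2.8866658967425134
t 0.1 pos [164.4034921  524.61057503 238.22947619] yaw 1.2670222920597523 tilt 0.0707359663923543 F [0.07927594 0.30858637 0.41568631] op 1.000228588934112 rv corr [-1.19695341e-03 -3.02455345e-04 -1.69582126e-23]
turn z 0.437 shift [-0.1518 -0.0707  0.0461]
turn z 0.437 shift [-0.1675  0.0002  0.0461]
turn z 0.437 shift [-0.1516  0.071   0.0461]
```

Request:
move_arm(moves=[0, 0, 0.09, -0.03, -0.014, 0.009, 0.65, 0, 0, 0.18, -0.061, -0.028, 0.018, 0.65, 0, 0, 0.27, -0.091, -0.042, 0.028, 0.65, 0, 0, 0.36, -0.121, -0.056, 0.037, 0.65, 0, 0, 0.437, -0.1518, -0.0707, 0.046, 0.65])

```text
time: 0.52
position: [288.9, 410.7, 192.1]
tcp_rot: [-0.0, 0.364, 0.931, -0.0]
ft_force: [0.0, 0.7, 0.1]
opening: 0.656
```

Request:
move_arm(moves=[0, 0, 0.09, -0.033, 0, 0.009, 0.65, 0, 0, 0.18, -0.067, 0, 0.018, 0.65, 0, 0, 0.27, -0.1, 0, 0.028, 0.65, 0, 0, 0.36, -0.134, 0, 0.037, 0.65, 0, 0, 0.437, -0.1675, 0.0, 0.046, 0.65])

```text
time: 0.93
position: [412.7, 297.5, 146.1]
tcp_rot: [-0.0, 0.557, 0.83, -0.0]
ft_force: [0.5, 0.3, -0.4]
opening: 0.648
```

Request:
move_arm(moves=[0, 0, 0.09, -0.03, 0.014, 0.009, 0.65, 0, 0, 0.18, -0.061, 0.028, 0.018, 0.65, 0, 0, 0.27, -0.091, 0.042, 0.028, 0.65, 0, 0, 0.36, -0.121, 0.056, 0.037, 0.65, 0, 0, 0.437, -0.1518, 0.071, 0.046, 0.65])

```text
time: 1.35
position: [536.3, 184.5, 100.0]
tcp_rot: [-0.0, 0.724, 0.69, -0.0]
ft_force: [0.3, 0.0, 0.7]
opening: 0.646
```

Request:
move_arm(moves=[0, 0, 0, 0, 0, 0, 0.65])

```text
time: 1.43
position: [538.7, 182.0, 98.7]
tcp_rot: [0.0, 0.725, 0.688, -0.001]
ft_force: [-0.1, -0.4, -0.3]
opening: 0.652
```

```bash
python3 - <<'E'
from h import *
plan(535.5,186,14.5,-0.044,1)
im=r.snapshot("top")[:,:,::-1];jm=r.snapshot("side")[:,:,::-1]
cv2.imwrite("pics/t1.png",im);cv2.imwrite("pics/s1.png",jm)
a=cv2.resize(im[160:280,225:415],None,fx=4,fy=4,interpolation=cv2.INTER_CUBIC)
b=cv2.resize(jm[150:290,230:370],None,fx=2,fy=2,interpolation=cv2.INTER_CUBIC)
b=cv2.copyMakeBorder(b,0,0,0,a.shape[1]-b.shape[1],cv2.BORDER_CONSTANT)
cv2.imwrite("pics/c1.png",np.vstack([a[:480],b])[:600+160])
cv2.imwrite("pics/c1.png",cv2.resize(np.vstack([a,b]),None,fx=.78,fy=.78))
E
```

```text
t 1.4333 pos [538.70407857 181.97826726  98.69696489] yaw -0.05220888522514 tilt 0.07542951020592954 F [-0.10992942 -0.43176816 -0.28098796] op 0.6520834468579716 rv corr [-7.35557301e-04  1.09183794e-03 -5.10812620e-23]
turn z -0.008 shift [ 0.0038 -0.0034  0.0842]
```

View pics/c1.png

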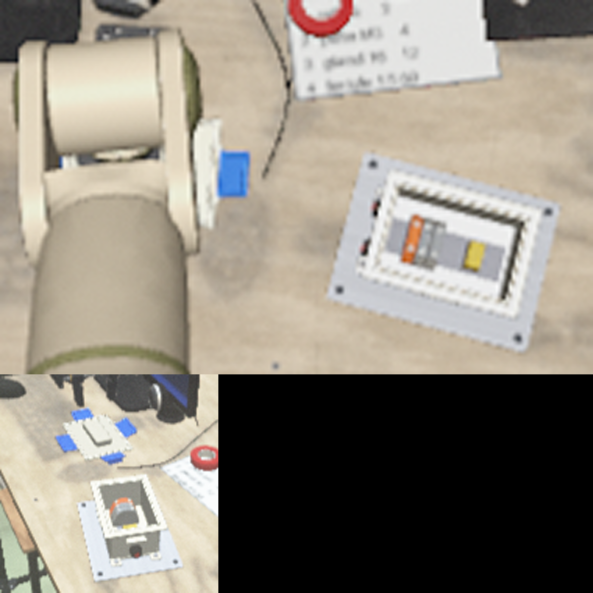

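The top crop shows the arm over the lid, but the side crop shows no gripper there. I'll check the side projection of the TCP against the box and lid.

```bash
python3 - <<'E'
from h import *
s=r.read_state();print(s["time"],s["position"],yawof())
print(proj("side",[s["position"],[535,186,12],[461,-112,71],[0,0,0]]), proj("top",[s["position"],[535,186,12]]))
jm=r.snapshot("side")[:,:,::-1];cv2.imwrite("pics/s2.png",jm)
E
```

```text
1.5333 [535.59856648 185.13303383  99.96804047] -0.045074532728034494
[[289.80425662 167.48798837]
 [290.25670496 189.81567519]
 [309.68616277 233.32614548]
 [125.40803713 282.04863057]] [[267.36956269 208.73519388]
 [269.62752584 213.79971055]]
```

View pics/s2.png

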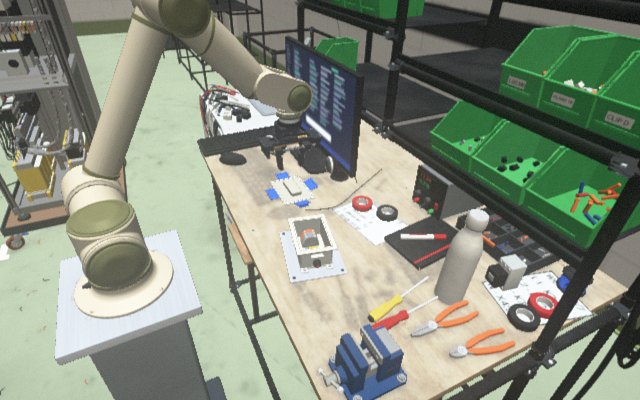

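Fine: the gripper hangs just over the lid, at (289,150). Descending to grip it.

Request:
move_arm(moves=[0, 0, 0, 0.001, 0, 0.02, 0.65, 0, 0, 0, 0.001, 0, 0.045, 0.65, 0, 0, 0, 0.001, 0, 0.065, 0.65, 0, 0, 0, 0.001, 0, 0.078, 0.65, 0, 0, 0, 0.001, 0, 0.0855, 0.65], force=30)

```text
time: 2.0
position: [534.0, 188.0, 14.2]
tcp_rot: [-0.001, 0.722, 0.692, -0.001]
ft_force: [0.5, -0.1, 0.3]
opening: 0.648
```

Request:
move_arm(moves=[0, 0, 0, 0, 0, 0, 0.65, 0, 0, 0, 0, 0, 0, 0.3, 0, 0, 0, 0, 0, 0, 0.3, 0, 0, 0, 0, 0, 0, 0.3, 0, 0, 0, 0, 0, 0, 0.3])

```text
time: 2.42
position: [536.4, 187.0, 16.4]
tcp_rot: [0.001, 0.722, 0.691, 0.001]
ft_force: [1.3, -0.3, 3.6]
opening: 0.406
```

```bash
python3 - <<'E'
from h import *
plan(460.4,-112,150,-0.251,2)
im=cv2.imread("pics/top0.png").astype(float)
# rim edges: sample profiles in the world plane z=71 about the box axes
c=np.array([460.4,-112.]);a=-0.251
g=cv2.cvtColor(np.uint8(im),cv2.COLOR_BGR2GRAY).astype(np.float32)
ux=np.array([np.cos(a),np.sin(a)]);uy=np.array([-np.sin(a),np.cos(a)])
for nm,u,w,h in(("x",ux,uy,45),("y",uy,ux,25)):
    t=np.arange(-90,90.5,3.);acc=0
    for k in np.arange(-h,h+1,3.):
        P=c+np.outer(t,u)+k*w;uv=proj("top",np.c_[P,np.full(len(t),71)]).astype(np.float32)
        acc=acc+cv2.remap(g,uv[:,0][None],uv[:,1][None],cv2.INTER_LINEAR)[0]
    print(nm,[(int(i),int(j)) for i,j in zip(t,acc/len(np.arange(-h,h+1,3.))) if abs(i)>30])
E
```

```text
t 2.4167 pos [536.39039527 187.04276219  16.35064943] yaw -0.043882961550246256 tilt 0.15941339427811888 F [ 1.34744685 -0.2856032   3.64583313] op 0.40620829557380694 rv corr [ 2.72597344e-03 -5.56954812e-04  7.62082157e-23]
turn z 0.104 shift [-0.151  -0.0314 -0.0668]
turn z 0.104 shift [-0.1535 -0.0156 -0.0668]
x [(-90, 185), (-87, 184), (-84, 181), (-81, 188), (-78, 203), (-75, 206), (-72, 204), (-69, 204), (-66, 203), (-63, 201), (-60, 202), (-57, 201), (-54, 195), (-51, 217), (-48, 237), (-45, 229), (-42, 215), (-39, 221), (-36, 233), (-33, 235), (33, 96), (36, 100), (39, 171), (42, 213), (45, 230), (48, 237), (51, 222), (54, 202), (57, 204), (60, 204), (63, 196), (66, 191), (69, 192), (72, 192), (75, 193), (78, 194), (81, 195), (84, 194), (87, 193), (90, 193)]
y [(-90, 191), (-87, 201), (-84, 202), (-81, 202), (-78, 200), (-75, 205), (-72, 227), (-69, 237), (-66, 228), (-63, 203), (-60, 133), (-57, 83), (-54, 160), (-51, 219), (-48, 203), (-45, 194), (-42, 195), (-39, 195), (-36, 195), (-33, 194), (33, 158), (36, 170), (39, 162), (42, 154), (45, 178), (48, 195), (51, 193), (54, 193), (57, 194), (60, 205), (63, 215), (66, 223), (69, 239), (72, 228), (75, 158), (78, 140), (81, 183), (84, 204), (87, 205), (90, 204)]
```

The rim edges in the z=71 plane fall at x ±51.5 and y −73.5/+74, which confirms the rim centre at (460.4, −112) with yaw −0.251. The grip opening is 35.7 mm, as it should be. Lifting and carrying.

Request:
move_arm(moves=[0, 0, 0, 0, 0, -0.005, 0.3, 0, 0, 0, 0, 0, -0.02, 0.3, 0, 0, 0, 0, 0, -0.04, 0.3, 0, 0, 0, 0, 0, -0.06, 0.3, 0, 0, 0, 0, 0, -0.07, 0.3], force=50)

```text
time: 2.83
position: [536.0, 186.9, 87.5]
tcp_rot: [0.001, 0.722, 0.691, 0.001]
ft_force: [0.3, -0.2, -2.3]
opening: 0.402
```

Request:
move_arm(moves=[0, 0, 0.015, -0.02, -0.004, -0.003, 0.3, 0, 0, 0.035, -0.051, -0.01, -0.006, 0.3, 0, 0, 0.058, -0.084, -0.017, -0.01, 0.3, 0, 0, 0.081, -0.117, -0.024, -0.013, 0.3, 0, 0, 0.104, -0.151, -0.0314, -0.017, 0.3])

```text
time: 3.25
position: [496.5, 36.3, 102.1]
tcp_rot: [-0.0, 0.758, 0.653, -0.0]
ft_force: [0.1, -0.0, -2.6]
opening: 0.401
```

Request:
move_arm(moves=[0, 0, 0.023, -0.034, -0.003, -0.002, 0.3, 0, 0, 0.046, -0.069, -0.007, -0.004, 0.3, 0, 0, 0.07, -0.104, -0.01, -0.006, 0.3, 0, 0, 0.09, -0.134, -0.013, -0.008, 0.3, 0, 0, 0.104, -0.1535, -0.0156, -0.01, 0.3])

```text
time: 3.67
position: [458.6, -114.5, 112.3]
tcp_rot: [-0.0, 0.791, 0.612, -0.0]
ft_force: [-0.3, 0.5, -2.8]
opening: 0.403
```

Request:
move_arm(moves=[0, 0, 0, 0, 0, 0, 0.3, 0, 0, 0, 0, 0, 0, 0.3, 0, 0, 0, 0, 0, 0, 0.3])

```text
time: 3.92
position: [459.3, -111.5, 112.1]
tcp_rot: [-0.0, 0.79, 0.613, -0.0]
ft_force: [0.0, 0.4, -2.2]
opening: 0.4
```

```bash
python3 - <<'E'
from h import *
plan(460.6,-111,110,-0.251,1)
for n in("top","side"):
    im=r.snapshot(n)[:,:,::-1];cv2.imwrite(f"pics/{n}3.png",im)
    hsv=cv2.cvtColor(np.ascontiguousarray(im),cv2.COLOR_BGR2HSV)
    m=cv2.inRange(hsv,(100,120,80),(125,255,255));k,l,s,c=cv2.connectedComponentsWithStats(m)
    q=proj(n,[460,-112,110])[0]
    for i in range(1,k):
        if s[i,4]>15 and np.hypot(*(c[i]-q))<70: print(n,s[i],c[i],ray(n,c[i],109)[0])
im=cv2.imread("pics/top3.png");jm=cv2.imread("pics/side3.png")
cv2.imwrite("pics/c3.png",np.hstack([cv2.resize(im[190:290,315:415],None,fx=4,fy=4),cv2.resize(jm[170:270,255:355],None,fx=4,fy=4)]))
E
```

```text
t 3.9167 pos [ 459.33439742 -111.47167344  112.08337666] yaw -0.2516779866442709 tilt 0.04887303575524164 F [ 0.02259225  0.41827831 -2.24864856] op 0.4002712768234507 rv corr [-7.36101167e-04 -4.30994438e-04 -6.59562234e-23]
turn z -0.001 shift [0.0008 0.0011 0.0021]
top [334 221  13  17 155] [340.03225806 229.15483871] [478.65819335 -23.50005736 109.        ]
side [331 150  18  19  56] [339.21428571 158.96428571] [702.12509278 150.589705   109.        ]
side [302 197   8   4  20] [305.4 198.5] [498.11655074  -9.46889076 109.        ]
side [328 210  15  17 153] [335.26143791 218.0130719 ] [ 529.63991122 -126.29078929  109.        ]
side [276 219  15  14 163] [283.11042945 225.50920245] [393.39030963 -94.02547294 109.        ]
side [308 241  20   9 126] [317.69047619 245.03968254] [ 438.69201414 -200.36222349  109.        ]
```

View pics/c3.png

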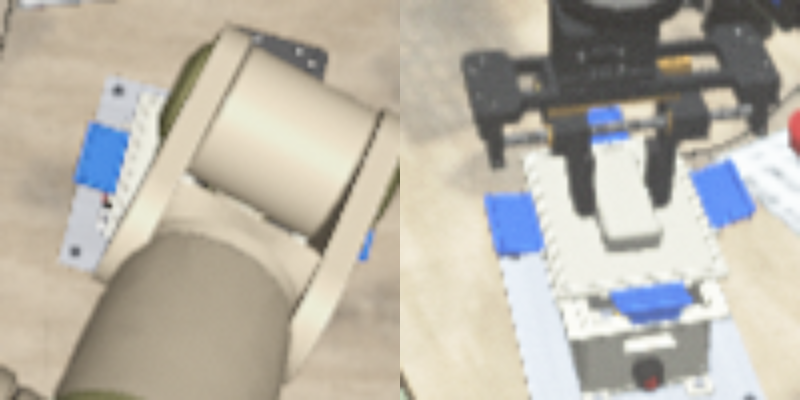

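Side crop: lid level in the grip over the box, with front, back and right clips at about (335,218), (283,226) and (318,245). Top crop: left clip at (340,229). I'll check the lid's yaw from the clip edges before lowering.

```bash
python3 - <<'E'
from h import *
for n,cs,z in(("top",[(340,229)],109),("side",[(335,218),(283,225),(317,245)],109)):
    im=cv2.imread(f"pics/{n}3.png");hsv=cv2.cvtColor(im,cv2.COLOR_BGR2HSV)
    m=cv2.inRange(hsv,(100,110,70),(125,255,255));k,l,s,c=cv2.connectedComponentsWithStats(m)
    for q in cs:
        i=1+np.argmin(np.hypot(*(c[1:]-q).T))
        cn=cv2.findContours(np.uint8(l==i),cv2.RETR_EXTERNAL,cv2.CHAIN_APPROX_NONE)[0][0][:,0]
        t=cv2.minAreaRect(np.float32(ray(n,cn,z)[:,:2]));print(n,q,t,t[2]*np.pi/180)
# side view rim near/outer corners
im=cv2.imread("pics/side0.png");c=np.array([460.4,-112.]);a=-0.251
g=cv2.cvtColor(im,cv2.COLOR_BGR2GRAY).astype(np.float32)
ux=np.array([np.cos(a),np.sin(a)]);uy=np.array([-np.sin(a),np.cos(a)])
for nm,u,w,h in(("x",ux,uy,45),("y",uy,ux,25)):
    t=np.arange(-90,90.5,3.);K=np.arange(-h,h+1,3.);acc=0
    for k in K:
        P=c+np.outer(t,u)+k*w;uv=proj("side",np.c_[P,np.full(len(t),71)]).astype(np.float32)
        acc=acc+cv2.remap(g,uv[:,0][None],uv[:,1][None],cv2.INTER_LINEAR)[0]
    print(nm,[(int(i),int(j)) for i,j in zip(t,acc/len(K)) if 33<abs(i)<85])
E
```

```text
top (340, 229) ((478.7393493652344, -23.541229248046875), (28.791887283325195, 43.359195709228516), 75.26012420654297) 1.3135369628640596
side (335, 218) ((530.043701171875, -125.52320861816406), (64.8210220336914, 31.929988861083984), 76.98072814941406) 1.3435671667899567
side (283, 225) ((393.6880798339844, -93.33029174804688), (59.129337310791016, 29.82896614074707), 75.49000549316406) 1.3175491482043187
side (317, 245) ((438.4346923828125, -201.4456787109375), (29.47272491455078, 45.89225387573242), 75.2421646118164) 1.3132235088037574
x [(-84, 216), (-81, 212), (-78, 226), (-75, 232), (-72, 226), (-69, 219), (-66, 221), (-63, 228), (-60, 228), (-57, 228), (-54, 229), (-51, 222), (-48, 220), (-45, 247), (-42, 249), (-39, 240), (-36, 236), (36, 125), (39, 122), (42, 143), (45, 223), (48, 240), (51, 249), (54, 249), (57, 233), (60, 226), (63, 225), (66, 223), (69, 221), (72, 221), (75, 220), (78, 219), (81, 217), (84, 216)]
y [(-84, 206), (-81, 183), (-78, 154), (-75, 167), (-72, 218), (-69, 245), (-66, 249), (-63, 245), (-60, 240), (-57, 231), (-54, 221), (-51, 202), (-48, 171), (-45, 154), (-42, 152), (-39, 152), (-36, 152), (36, 146), (39, 146), (42, 145), (45, 146), (48, 146), (51, 145), (54, 145), (57, 147), (60, 167), (63, 202), (66, 230), (69, 245), (72, 246), (75, 242), (78, 230), (81, 218), (84, 212)]
```

Both cameras put the lid about 4 mm short of the rim in world x, although they disagree with each other in absolute terms by about 5 mm. Yaw is right. Correcting +3.8 mm in x and lowering.

Request:
move_arm(moves=[0, 0, 0, 0.0005, 0.002, 0.004, 0.3, 0, 0, 0, 0.0009, 0.0037, 0.01, 0.3, 0, 0, 0, 0.0009, 0.0037, 0.016, 0.3, 0, 0, 0, 0.0009, 0.0037, 0.021, 0.3, 0, 0, 0, 0.0009, 0.0037, 0.024, 0.3])

```text
time: 4.43
position: [463.0, -111.9, 87.2]
tcp_rot: [-0.001, 0.79, 0.613, -0.0]
ft_force: [0.5, 0.5, -2.7]
opening: 0.401
```

Request:
move_arm(moves=[0, 0, 0, 0, 0, 0.001, 0.3, 0, 0, 0, 0, 0, 0.002, 0.3, 0, 0, 0, 0, 0, 0.003, 0.3, 0, 0, 0, 0, 0, 0.003, 0.3])

```text
time: 4.77
position: [463.3, -112.2, 85.2]
tcp_rot: [0.0, 0.79, 0.613, 0.0]
ft_force: [-0.0, 0.0, -2.2]
opening: 0.402
```

Request:
move_arm(moves=[0, 0, 0, 0, 0, 0.001, 0.3, 0, 0, 0, 0, 0, 0.002, 0.3, 0, 0, 0, 0, 0, 0.003, 0.3, 0, 0, 0, 0, 0, 0.003, 0.3])

```text
time: 5.1
position: [463.2, -112.2, 82.1]
tcp_rot: [-0.0, 0.79, 0.613, -0.0]
ft_force: [-0.1, -0.4, -1.4]
opening: 0.401
```

Request:
move_arm(moves=[0, 0, 0, 0, 0, 0.001, 0.3, 0, 0, 0, 0, 0, 0.002, 0.3, 0, 0, 0, 0, 0, 0.002, 0.3])

```text
time: 5.35
position: [463.3, -112.2, 80.1]
tcp_rot: [-0.0, 0.79, 0.613, -0.0]
ft_force: [-0.2, -0.1, -2.5]
opening: 0.401
```

Request:
move_arm(moves=[0, 0, 0, 0, 0, 0.001, 0.3, 0, 0, 0, 0, 0, 0.0015, 0.3, 0, 0, 0, 0, 0, 0.0015, 0.3])

```text
time: 5.6
position: [463.3, -112.3, 79.3]
tcp_rot: [0.0, 0.79, 0.613, 0.0]
ft_force: [-3.3, 0.6, 5.2]
opening: 0.403
```

Request:
move_arm(moves=[0, 0, 0, 0, 0, 0.001, 0.3, 0, 0, 0, 0, 0, 0.001, 0.3])

```text
time: 5.77
position: [463.4, -112.2, 79.3]
tcp_rot: [0.001, 0.79, 0.613, 0.0]
ft_force: [-6.6, 3.0, 17.8]
opening: 0.403
```

Request:
move_arm(moves=[0, 0, 0, 0, 0, 0.001, 0.3, 0, 0, 0, 0, 0, 0.001, 0.3])

```text
time: 5.93
position: [463.4, -112.2, 79.2]
tcp_rot: [0.001, 0.79, 0.613, 0.0]
ft_force: [-10.1, 4.2, 30.0]
opening: 0.402
```

Hard stop at TCP z 79.3, which with the grasp offset of about 16.3 puts lid_seat at about 71. Relaxing the press, then releasing and looking.

Request:
move_arm(moves=[0, 0, 0, 0, 0, -0.002, 0.3, 0, 0, 0, 0, 0, -0.002, 0.65, 0, 0, 0, 0, 0, -0.002, 0.65, 0, 0, 0, 0, 0, -0.002, 0.65])

```text
time: 6.27
position: [463.4, -112.3, 78.6]
tcp_rot: [0.0, 0.79, 0.613, 0.0]
ft_force: [0.3, -0.0, -0.2]
opening: 0.603
```

Request:
move_arm(moves=[0, 0, 0, 0, 0, -0.01, 0.65, 0, 0, 0, 0, 0, -0.03, 0.65, 0, 0, 0, 0, 0, -0.06, 0.65, 0, 0, 0, 0, 0, -0.09, 0.3, 0, 0, 0, 0, 0, -0.1, 0])

```text
time: 6.68
position: [464.4, -112.7, 182.2]
tcp_rot: [0.002, 0.79, 0.613, 0.001]
ft_force: [-0.9, 0.5, -0.0]
opening: 0.521
```

```bash
python3 - <<'E'
from h import *
print(r.read_state()["position"])
for n in("top","side"):
    im=r.snapshot(n)[:,:,::-1];cv2.imwrite(f"pics/{n}4.png",im)
    hsv=cv2.cvtColor(np.ascontiguousarray(im),cv2.COLOR_BGR2HSV)
    m=cv2.inRange(hsv,(100,120,80),(125,255,255));k,l,s,c=cv2.connectedComponentsWithStats(m)
    q=proj(n,[460,-112,75])[0]
    for i in range(1,k):
        if s[i,4]>15 and np.hypot(*(c[i]-q))<60: print(n,s[i],c[i],ray(n,c[i],76)[0])
jm=cv2.imread("pics/side4.png")
cv2.imwrite("pics/c4.png",cv2.resize(jm[180:290,250:370],None,fx=5,fy=5,interpolation=cv2.INTER_CUBIC))
E
```

```text
[ 464.4497078  -112.72586466  182.16107824]
top [334 221  13  17 147] [339.61904762 229.06122449] [483.17274852 -24.26675081  76.        ]
side [297 207  16   8 107] [304.37383178 210.57943925] [489.57731247 -20.04148382  76.        ]
side [329 220  15  16 149] [336.34899329 227.5033557 ] [ 533.84615523 -127.61221105   76.        ]
side [279 229  14  14 158] [285.21518987 235.4556962 ] [396.98001979 -96.46219952  76.        ]
side [310 251  19  10 129] [319.06976744 255.01550388] [ 442.25878564 -201.93485934   76.        ]
```

View pics/c4.png

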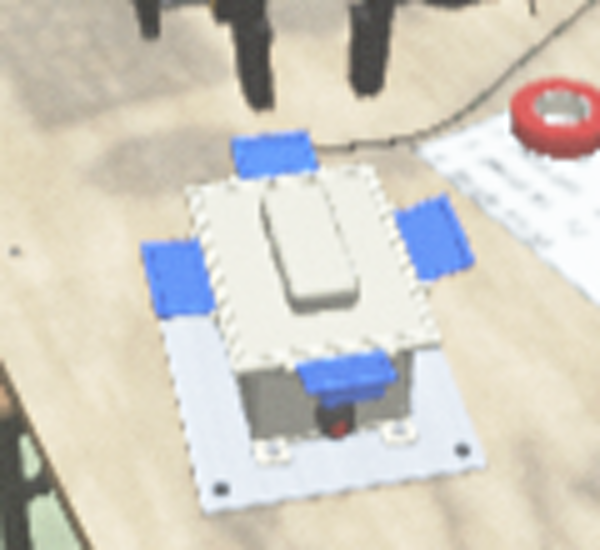

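The lid is fully seated: side view centre at (465.5,−111.5), against the rim at (465.2,−111.2) in the same view. The tool axes now match the lid axes (tool x = lid y, tool y = lid x). Starting with the front clip, fingers shut.

Request:
move_arm(moves=[0, 0, 0, 0, -0.02, 0.01, 0, 0, 0, 0, 0, -0.045, 0.03, 0, 0, 0, 0, 0, -0.07, 0.05, 0, 0, 0, 0, 0, -0.084, 0.07, 0, 0, 0, 0, 0, -0.084, 0.08, 0], force=30)

```text
time: 7.2
position: [378.0, -89.3, 96.0]
tcp_rot: [-0.003, 0.79, 0.613, -0.001]
ft_force: [-0.1, -0.2, 0.3]
opening: 0.054
```

Request:
move_arm(moves=[0, 0, 0, 0, 0, 0, 0, 0, 0, 0, 0, 0, 0, 0])

```text
time: 7.37
position: [381.8, -91.2, 98.0]
tcp_rot: [-0.001, 0.79, 0.613, -0.0]
ft_force: [-0.1, -0.4, 0.1]
opening: 0.008
```

```bash
cat >> h.py <<'E'
L=np.array([463.2,-112.3]);A=-0.2517
def rel():
    s=r.read_state();d=s["position"][:2]-L;c,n=np.cos(A),np.sin(A)
    f=s["ft_force"];print("t %.2f lid x %.1f y %.1f z %.1f"%(s["time"],c*d[0]+n*d[1],-n*d[0]+c*d[1],s["position"][2]),"F lid",np.round([c*f[0]+n*f[1],-n*f[0]+c*f[1],f[2]],1),"op %.2f yaw %.3f"%(s["opening"],yawof()))
E
python3 -c "from h import *;rel()"
```

```text
t 7.37 lid x -84.1 y 0.2 z 98.0 F lid [ 0.  -0.4  0.1] op 0.01 yaw -0.252
```

Now down 49 mm to z≈49 past the hinge, slowly.

Request:
move_arm(moves=[0, 0, 0, 0, 0, 0.008, 0, 0, 0, 0, 0, 0, 0.015, 0, 0, 0, 0, 0, 0, 0.02, 0, 0, 0, 0, 0, 0, 0.025, 0, 0, 0, 0, 0, 0, 0.03, 0])

```text
time: 7.78
position: [382.2, -91.3, 68.4]
tcp_rot: [0.0, 0.79, 0.613, 0.0]
ft_force: [0.1, -0.6, 0.8]
opening: 0.008
```

Request:
move_arm(moves=[0, 0, 0, 0, 0, 0.004, 0, 0, 0, 0, 0, 0, 0.009, 0, 0, 0, 0, 0, 0, 0.013, 0, 0, 0, 0, 0, 0, 0.017, 0, 0, 0, 0, 0, 0, 0.019, 0])

```text
time: 8.2
position: [381.8, -91.2, 49.2]
tcp_rot: [-0.0, 0.79, 0.613, -0.0]
ft_force: [-0.7, -0.5, 0.4]
opening: 0.004
```

Request:
move_arm(moves=[0, 0, 0, 0, 0.002, 0, 0, 0, 0, 0, 0, 0.004, 0, 0, 0, 0, 0, 0, 0.006, 0, 0, 0, 0, 0, 0, 0.006, 0, 0])

```text
time: 8.53
position: [388.3, -92.9, 49.9]
tcp_rot: [0.0, 0.79, 0.613, 0.0]
ft_force: [-1.0, 0.7, 0.4]
opening: 0.006
```

```bash
python3 -c "from h import *;rel()"
```

```text
t 8.53 lid x -77.4 y 0.1 z 49.9 F lid [-1.1  0.5  0.4] op 0.01 yaw -0.252
```

Request:
move_arm(moves=[0, 0, 0, 0, 0.001, 0, 0, 0, 0, 0, 0, 0.002, 0, 0, 0, 0, 0, 0, 0.002, 0, 0])

```text
time: 8.78
position: [389.9, -93.3, 49.8]
tcp_rot: [0.0, 0.79, 0.613, 0.0]
ft_force: [-0.4, -0.1, 0.9]
opening: 0.008
```

Request:
move_arm(moves=[0, 0, 0, 0, 0.001, 0, 0, 0, 0, 0, 0, 0.0015, 0, 0, 0, 0, 0, 0, 0.0015, 0, 0])

```text
time: 9.03
position: [390.9, -93.5, 49.7]
tcp_rot: [-0.0, 0.79, 0.613, -0.0]
ft_force: [-1.4, 0.7, -0.3]
opening: 0.004
```

Request:
move_arm(moves=[0, 0, 0, 0, 0.001, 0, 0, 0, 0, 0, 0, 0.001, 0, 0])

```text
time: 9.2
position: [391.6, -93.6, 49.5]
tcp_rot: [-0.001, 0.79, 0.613, -0.0]
ft_force: [-3.6, 1.0, -1.4]
opening: 0.008
```

```bash
python3 -c "from h import *;rel()"
```

```text
t 9.20 lid x -74.0 y 0.3 z 49.5 F lid [-3.7  0.1 -1.4] op 0.01 yaw -0.252
```

Force building; continue pressing in small steps.

Request:
move_arm(moves=[0, 0, 0, 0, 0.001, 0, 0, 0, 0, 0, 0, 0.001, 0, 0])

```text
time: 9.37
position: [393.1, -94.0, 49.7]
tcp_rot: [-0.0, 0.79, 0.613, -0.0]
ft_force: [-2.2, 0.8, -1.5]
opening: 0.004
```

Request:
move_arm(moves=[0, 0, 0, 0, 0.001, 0, 0, 0, 0, 0, 0, 0.001, 0, 0])

```text
time: 9.53
position: [394.2, -94.5, 49.8]
tcp_rot: [0.0, 0.79, 0.613, -0.0]
ft_force: [-2.4, 0.4, -1.3]
opening: 0.003
```

Request:
move_arm(moves=[0, 0, 0, 0, 0.001, 0, 0, 0, 0, 0, 0, 0.001, 0, 0])

```text
time: 9.7
position: [394.4, -94.5, 49.6]
tcp_rot: [-0.001, 0.79, 0.613, -0.001]
ft_force: [-6.6, -0.9, 0.6]
opening: 0.005
```

```bash
python3 -c "from h import *;rel()"
```

```text
t 9.70 lid x -71.1 y 0.1 z 49.6 F lid [-6.1 -2.5  0.6] op 0.01 yaw -0.252
```

Request:
move_arm(moves=[0, 0, 0, 0, 0.001, 0, 0, 0, 0, 0, 0, 0.001, 0, 0])

```text
time: 9.87
position: [394.4, -94.4, 49.6]
tcp_rot: [-0.002, 0.79, 0.613, -0.001]
ft_force: [-12.0, -1.6, 2.8]
opening: 0.003
```

Request:
move_arm(moves=[0, 0, 0, 0, 0.0005, 0, 0, 0, 0, 0, 0, 0.0005, 0, 0])

```text
time: 10.03
position: [394.5, -94.4, 49.6]
tcp_rot: [-0.002, 0.79, 0.613, -0.001]
ft_force: [-12.6, -1.9, 5.6]
opening: 0.006
```

```bash
python3 - <<'E'
from h import *
rel();im=r.snapshot("side")[:,:,::-1];cv2.imwrite("pics/c5.png",cv2.resize(im[180:290,250:370],None,fx=5,fy=5,interpolation=cv2.INTER_CUBIC))
E
```

```text
t 10.03 lid x -71.0 y 0.2 z 49.6 F lid [-11.7  -5.    5.6] op 0.01 yaw -0.251
```

View pics/c5.png

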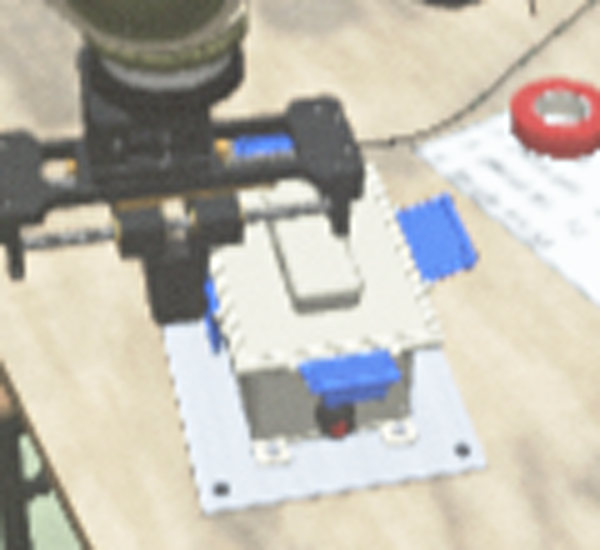

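The front clip looks vertical in the picture (blue edge at (213,315)) and stopped hard at 12 N. Backing off, then over to the back clip.

Request:
move_arm(moves=[0, 0, 0, 0, -0.005, 0, 0, 0, 0, 0, 0, -0.012, 0, 0, 0, 0, 0, 0, -0.015, -0.02, 0, 0, 0, 0, 0, -0.015, -0.04, 0, 0, 0, 0, 0, -0.015, -0.055, 0])

```text
time: 10.5
position: [382.3, -91.4, 106.1]
tcp_rot: [0.001, 0.79, 0.613, 0.001]
ft_force: [-0.1, 0.2, -0.0]
opening: 0.003
```

Request:
move_arm(moves=[0, 0, 0, 0, 0.02, 0, 0, 0, 0, 0, 0, 0.055, 0, 0, 0, 0, 0, 0, 0.095, 0, 0, 0, 0, 0, 0, 0.13, 0, 0, 0, 0, 0, 0, 0.162, 0, 0])

```text
time: 10.92
position: [541.2, -132.2, 105.1]
tcp_rot: [0.001, 0.79, 0.613, 0.001]
ft_force: [-0.8, 0.0, 0.8]
opening: 0.006
```

Request:
move_arm(moves=[0, 0, 0, 0, 0, 0, 0, 0, 0, 0, 0, 0, 0, 0])

```text
time: 11.08
position: [539.7, -131.9, 104.4]
tcp_rot: [0.0, 0.79, 0.613, 0.0]
ft_force: [-0.4, -0.4, 0.4]
opening: 0.008
```

```bash
python3 -c "from h import *;rel()"
```

```text
t 11.08 lid x 79.0 y 0.1 z 104.4 F lid [-0.3 -0.5  0.4] op 0.01 yaw -0.252
```

Down to z 49.5 and inward to x≈72 with steps.

Request:
move_arm(moves=[0, 0, 0, 0, 0.002, 0.008, 0, 0, 0, 0, 0, 0.002, 0.016, 0, 0, 0, 0, 0, 0.002, 0.023, 0, 0, 0, 0, 0, 0.002, 0.029, 0, 0, 0, 0, 0, 0.002, 0.035, 0])

```text
time: 11.5
position: [540.3, -132.0, 69.0]
tcp_rot: [-0.0, 0.79, 0.613, -0.0]
ft_force: [0.3, -0.3, 1.2]
opening: 0.006
```

Request:
move_arm(moves=[0, 0, 0, 0, 0, 0.004, 0, 0, 0, 0, 0, 0, 0.009, 0, 0, 0, 0, 0, 0, 0.013, 0, 0, 0, 0, 0, 0, 0.017, 0, 0, 0, 0, 0, 0, 0.02, 0])

```text
time: 11.92
position: [540.8, -132.2, 49.3]
tcp_rot: [-0.0, 0.79, 0.613, -0.0]
ft_force: [-0.1, 0.5, 1.6]
opening: 0.005
```

Request:
move_arm(moves=[0, 0, 0, 0, -0.001, 0, 0, 0, 0, 0, 0, -0.0025, 0, 0, 0, 0, 0, 0, -0.004, 0, 0, 0, 0, 0, 0, -0.005, 0, 0, 0, 0, 0, 0, -0.006, 0, 0])

```text
time: 12.33
position: [535.6, -130.9, 50.0]
tcp_rot: [0.001, 0.79, 0.613, 0.001]
ft_force: [5.2, -1.7, -3.6]
opening: 0.008
```

Request:
move_arm(moves=[0, 0, 0, 0, -0.001, 0, 0, 0, 0, 0, 0, -0.002, 0, 0, 0, 0, 0, 0, -0.002, 0, 0])

```text
time: 12.58
position: [533.6, -130.5, 50.2]
tcp_rot: [0.001, 0.79, 0.613, 0.001]
ft_force: [5.6, -1.4, 0.2]
opening: 0.009
```

Request:
move_arm(moves=[0, 0, 0, 0, -0.001, 0, 0, 0, 0, 0, 0, -0.002, 0, 0, 0, 0, 0, 0, -0.002, 0, 0])

```text
time: 12.83
position: [533.0, -130.5, 50.8]
tcp_rot: [0.002, 0.79, 0.613, 0.001]
ft_force: [9.9, -1.7, -0.9]
opening: 0.003
```

```bash
python3 -c "from h import *;rel()"
```

```text
t 12.83 lid x 72.1 y -0.2 z 50.8 F lid [10.   0.9 -0.9] op 0.00 yaw -0.252
```

Request:
move_arm(moves=[0, 0, 0, 0, -0.001, 0, 0, 0, 0, 0, 0, -0.001, 0, 0])

```text
time: 13.0
position: [532.6, -130.4, 51.0]
tcp_rot: [0.003, 0.79, 0.612, 0.002]
ft_force: [11.8, -2.7, -0.5]
opening: 0.004
```

Request:
move_arm(moves=[0, 0, 0, 0, 0.006, 0, 0, 0, 0, 0, 0, 0.013, 0, 0, 0, 0, 0, 0, 0.016, -0.02, 0, 0, 0, 0, 0, 0.016, -0.04, 0, 0, 0, 0, 0, 0.016, -0.055, 0])

```text
time: 13.42
position: [545.6, -133.3, 105.7]
tcp_rot: [-0.0, 0.79, 0.613, -0.0]
ft_force: [-0.1, 0.2, -0.0]
opening: 0.002
```

Request:
move_arm(moves=[0, 0, 0, 0.02, -0.02, 0, 0, 0, 0, 0, 0.045, -0.04, 0, 0, 0, 0, 0, 0.07, -0.06, 0, 0, 0, 0, 0, 0.09, -0.075, 0, 0, 0, 0, 0, 0.096, -0.085, 0, 0])

```text
time: 13.83
position: [485.7, -16.7, 104.6]
tcp_rot: [-0.001, 0.79, 0.613, -0.001]
ft_force: [-0.5, -0.0, 1.0]
opening: 0.004
```

Request:
move_arm(moves=[0, 0, 0, 0, 0, 0, 0, 0, 0, 0, 0, 0, 0, 0])

```text
time: 14.0
position: [487.5, -19.7, 104.9]
tcp_rot: [0.0, 0.79, 0.613, -0.0]
ft_force: [-0.9, -0.3, -0.2]
opening: 0.003
```

```bash
python3 - <<'E'
from h import *
rel()
im=r.snapshot("side")[:,:,::-1];cv2.imwrite("pics/c6.png",cv2.resize(im[180:290,250:370],None,fx=5,fy=5,interpolation=cv2.INTER_CUBIC))
E
```

```text
t 14.00 lid x 0.5 y 95.8 z 104.9 F lid [-0.8 -0.6 -0.2] op 0.00 yaw -0.251
```

View pics/c6.png

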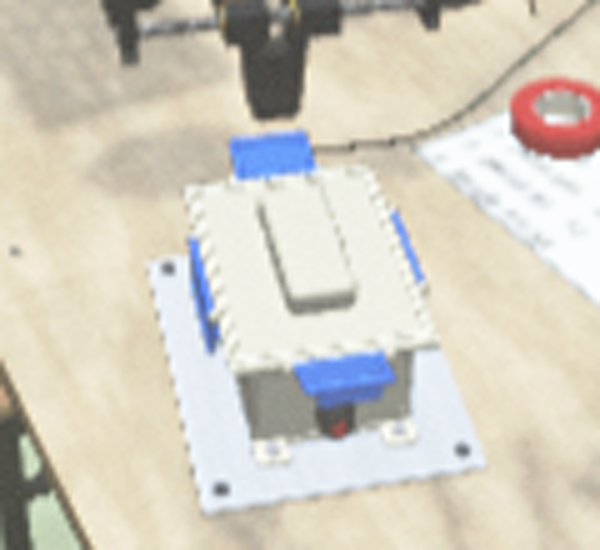

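Front and back clips both show as thin slivers hanging down at (203,295) and (405,245). Now the left clip.

Request:
move_arm(moves=[0, 0, 0, 0.001, 0, 0.008, 0, 0, 0, 0, 0.002, 0, 0.016, 0, 0, 0, 0, 0.002, 0, 0.023, 0, 0, 0, 0, 0.002, 0, 0.029, 0, 0, 0, 0, 0.002, 0, 0.035, 0])

```text
time: 14.47
position: [487.7, -17.6, 68.7]
tcp_rot: [-0.0, 0.79, 0.613, -0.0]
ft_force: [0.3, -0.6, 0.3]
opening: 0.005
```

Request:
move_arm(moves=[0, 0, 0, 0, 0, 0.004, 0, 0, 0, 0, 0, 0, 0.009, 0, 0, 0, 0, 0, 0, 0.013, 0, 0, 0, 0, 0, 0, 0.017, 0, 0, 0, 0, 0, 0, 0.02, 0])

```text
time: 14.88
position: [487.8, -17.4, 49.5]
tcp_rot: [0.0, 0.79, 0.613, -0.0]
ft_force: [-2.2, -4.6, 9.0]
opening: 0.008
```

Request:
move_arm(moves=[0, 0, 0, -0.001, 0, 0, 0, 0, 0, 0, -0.0025, 0, 0, 0, 0, 0, 0, -0.004, 0, 0, 0, 0, 0, 0, -0.004, 0, 0, 0])

```text
time: 15.22
position: [486.7, -21.3, 49.8]
tcp_rot: [-0.0, 0.79, 0.612, 0.0]
ft_force: [0.6, 1.1, -0.9]
opening: -0.0
```

Request:
move_arm(moves=[0, 0, 0, -0.001, 0, 0, 0, 0, 0, 0, -0.002, 0, 0, 0, 0, 0, 0, -0.002, 0, 0, 0])

```text
time: 15.47
position: [486.2, -23.2, 49.8]
tcp_rot: [0.0, 0.79, 0.613, -0.0]
ft_force: [0.3, 1.2, -0.3]
opening: 0.005
```

```bash
python3 -c "from h import *;rel()"
```

```text
t 15.47 lid x 0.1 y 92.0 z 49.8 F lid [-0.   1.2 -0.3] op 0.00 yaw -0.252
```

Request:
move_arm(moves=[0, 0, 0, -0.001, 0, 0, 0, 0, 0, 0, -0.002, 0, 0, 0, 0, 0, 0, -0.002, 0, 0, 0])

```text
time: 15.72
position: [485.8, -25.3, 49.8]
tcp_rot: [0.0, 0.79, 0.613, -0.0]
ft_force: [0.1, -0.9, -0.7]
opening: 0.006
```

Request:
move_arm(moves=[0, 0, 0, -0.001, 0, 0, 0, 0, 0, 0, -0.0015, 0, 0, 0, 0, 0, 0, -0.0015, 0, 0, 0])

```text
time: 15.97
position: [485.7, -26.5, 49.8]
tcp_rot: [0.0, 0.79, 0.613, 0.0]
ft_force: [2.6, 2.3, -1.1]
opening: 0.005
```

Request:
move_arm(moves=[0, 0, 0, -0.001, 0, 0, 0, 0, 0, 0, -0.001, 0, 0, 0])

```text
time: 16.13
position: [485.6, -26.8, 49.8]
tcp_rot: [-0.0, 0.79, 0.613, 0.001]
ft_force: [5.2, 7.1, -1.2]
opening: 0.006
```

```bash
python3 -c "from h import *;rel()"
```

```text
t 16.13 lid x 0.4 y 88.4 z 49.8 F lid [ 3.3  8.2 -1.2] op 0.01 yaw -0.252
```

Request:
move_arm(moves=[0, 0, 0, -0.001, 0, 0, 0, 0, 0, 0, -0.001, 0, 0, 0])

```text
time: 16.3
position: [485.6, -26.9, 49.8]
tcp_rot: [-0.001, 0.791, 0.612, 0.002]
ft_force: [6.6, 14.5, -1.3]
opening: 0.007
```

Request:
move_arm(moves=[0, 0, 0, -0.001, 0, 0, 0, 0, 0, 0, -0.001, 0, 0, 0])

```text
time: 16.47
position: [485.5, -27.0, 49.9]
tcp_rot: [-0.001, 0.791, 0.612, 0.002]
ft_force: [9.2, 21.5, -0.7]
opening: 0.002
```

```bash
python3 -c "from h import *;rel()"
```

```text
t 16.47 lid x 0.4 y 88.2 z 49.9 F lid [ 3.6 23.1 -0.7] op 0.00 yaw -0.253
```

Hard stop, so the left clip is home. Over to the right clip.

Request:
move_arm(moves=[0, 0, 0, 0.006, 0, 0, 0, 0, 0, 0, 0.012, 0, 0, 0, 0, 0, 0, 0.015, 0, -0.02, 0, 0, 0, 0, 0.015, 0, -0.04, 0, 0, 0, 0, 0.015, 0, -0.058, 0])

```text
time: 16.88
position: [488.2, -14.7, 108.6]
tcp_rot: [-0.0, 0.79, 0.613, -0.0]
ft_force: [1.1, 0.1, -0.0]
opening: 0.006
```

Request:
move_arm(moves=[0, 0, 0, -0.03, 0, 0, 0, 0, 0, 0, -0.07, 0, 0, 0, 0, 0, 0, -0.11, 0, 0, 0, 0, 0, 0, -0.15, 0, 0, 0, 0, 0, 0, -0.185, 0, 0, 0])

```text
time: 17.3
position: [441.3, -196.1, 107.9]
tcp_rot: [0.0, 0.79, 0.613, -0.0]
ft_force: [1.3, -0.6, 0.4]
opening: -0.001
```

Request:
move_arm(moves=[0, 0, 0, -0.012, 0, 0, 0, 0, 0, 0, -0.012, 0, 0, 0, 0, 0, 0, -0.012, 0, 0, 0])

```text
time: 17.55
position: [439.0, -205.3, 107.6]
tcp_rot: [-0.0, 0.791, 0.612, -0.0]
ft_force: [0.5, 1.0, 0.7]
opening: 0.005
```

```bash
python3 -c "from h import *;rel()"
```

```text
t 17.55 lid x -0.2 y -96.1 z 107.6 F lid [0.2 1.1 0.7] op 0.00 yaw -0.253
```

Request:
move_arm(moves=[0, 0, 0, -0.001, 0, 0.01, 0, 0, 0, 0, -0.002, 0, 0.019, 0, 0, 0, 0, -0.002, 0, 0.026, 0, 0, 0, 0, -0.002, 0, 0.032, 0, 0, 0, 0, -0.002, 0, 0.038, 0])

```text
time: 17.97
position: [438.9, -206.8, 69.1]
tcp_rot: [-0.0, 0.79, 0.613, -0.0]
ft_force: [-0.2, -0.3, 0.5]
opening: 0.008
```

Request:
move_arm(moves=[0, 0, 0, 0, 0, 0.004, 0, 0, 0, 0, 0, 0, 0.009, 0, 0, 0, 0, 0, 0, 0.013, 0, 0, 0, 0, 0, 0, 0.017, 0, 0, 0, 0, 0, 0, 0.02, 0])

```text
time: 18.38
position: [438.7, -207.6, 49.4]
tcp_rot: [-0.0, 0.79, 0.613, -0.0]
ft_force: [-0.8, 0.6, 2.6]
opening: 0.004
```

Request:
move_arm(moves=[0, 0, 0, 0.001, 0, 0, 0, 0, 0, 0, 0.0025, 0, 0, 0, 0, 0, 0, 0.004, 0, 0, 0, 0, 0, 0, 0.006, 0, 0, 0, 0, 0, 0, 0.006, 0, 0, 0])

```text
time: 18.8
position: [440.3, -201.7, 49.8]
tcp_rot: [0.0, 0.79, 0.613, -0.0]
ft_force: [-0.6, -1.0, -1.0]
opening: 0.005
```

Request:
move_arm(moves=[0, 0, 0, 0.001, 0, 0, 0, 0, 0, 0, 0.002, 0, 0, 0, 0, 0, 0, 0.002, 0, 0, 0])

```text
time: 19.05
position: [441.0, -199.7, 49.9]
tcp_rot: [0.0, 0.79, 0.613, 0.0]
ft_force: [0.9, -1.5, -0.4]
opening: 0.006
```

Request:
move_arm(moves=[0, 0, 0, 0.001, 0, 0, 0, 0, 0, 0, 0.0015, 0, 0, 0, 0, 0, 0, 0.0015, 0, 0, 0])

```text
time: 19.3
position: [441.3, -198.9, 49.9]
tcp_rot: [0.001, 0.79, 0.613, -0.0]
ft_force: [-1.1, -5.5, -0.6]
opening: 0.006
```

```bash
python3 -c "from h import *;rel()"
```

```text
t 19.30 lid x 0.4 y -89.4 z 49.9 F lid [ 0.3 -5.6 -0.6] op 0.01 yaw -0.252
```

Request:
move_arm(moves=[0, 0, 0, 0.001, 0, 0, 0, 0, 0, 0, 0.001, 0, 0, 0])

```text
time: 19.47
position: [441.6, -198.4, 50.0]
tcp_rot: [0.001, 0.79, 0.613, -0.0]
ft_force: [-1.2, -7.4, -0.8]
opening: 0.001
```

Request:
move_arm(moves=[0, 0, 0, 0.001, 0, 0, 0, 0, 0, 0, 0.001, 0, 0, 0])

```text
time: 19.63
position: [441.9, -197.9, 50.1]
tcp_rot: [0.001, 0.79, 0.613, -0.001]
ft_force: [-3.4, -11.4, -0.7]
opening: 0.001
```

Request:
move_arm(moves=[0, 0, 0, 0.001, 0, 0, 0, 0, 0, 0, 0.001, 0, 0, 0])

```text
time: 19.8
position: [442.2, -197.8, 50.2]
tcp_rot: [0.002, 0.79, 0.613, -0.001]
ft_force: [-4.7, -15.3, -0.4]
opening: 0.01
```

```bash
python3 -c "from h import *;rel()"
```

```text
t 19.80 lid x 1.0 y -88.1 z 50.2 F lid [ -0.7 -16.   -0.4] op 0.01 yaw -0.251
```

Stops are symmetric (±88 mm). Backing off upward and away for a final look.

Request:
move_arm(moves=[0, 0, 0, -0.006, 0, 0, 0, 0, 0, 0, -0.014, 0, 0, 0, 0, 0, 0, -0.018, 0, -0.03, 0, 0, 0, 0, -0.018, 0, -0.065, 0, 0, 0, 0, -0.018, 0, -0.1, 0])

```text
time: 20.22
position: [436.7, -212.7, 150.6]
tcp_rot: [-0.001, 0.791, 0.612, -0.0]
ft_force: [0.5, 0.2, -0.8]
opening: 0.006
```

Request:
move_arm(moves=[0, 0, 0, 0.03, 0.01, -0.02, 0, 0, 0, 0, 0.07, 0.02, -0.04, 0, 0, 0, 0, 0.11, 0.02, -0.06, 0, 0, 0, 0, 0.15, 0.02, -0.08, 0, 0, 0, 0, 0.18, 0.02, -0.1, 0])

```text
time: 20.63
position: [500.3, -45.2, 247.8]
tcp_rot: [-0.001, 0.79, 0.613, -0.0]
ft_force: [-0.1, -0.9, -0.6]
opening: 0.005
```

Request:
move_arm(moves=[0, 0, 0, 0.03, 0, 0, 0, 0, 0, 0, 0.07, 0, 0, 0, 0, 0, 0, 0.11, 0, 0, 0, 0, 0, 0, 0.14, 0, 0, 0, 0, 0, 0, 0.14, 0, 0, 0])

```text
time: 21.05
position: [535.7, 92.7, 247.0]
tcp_rot: [-0.001, 0.789, 0.615, 0.0]
ft_force: [-0.1, -0.2, -0.4]
opening: 0.008
```

```bash
python3 - <<'E'
from h import *
rel();S=r.snapshot("side")[:,:,::-1];T=r.snapshot("top")[:,:,::-1]
a=cv2.resize(S[190:290,260:360],None,fx=4,fy=4,interpolation=cv2.INTER_CUBIC)
b=cv2.resize(T[190:290,315:415],None,fx=4,fy=4,interpolation=cv2.INTER_CUBIC)
cv2.imwrite("pics/c7.png",np.hstack([a,b]))
c=r.calibration("side");print("side cam",-cv2.Rodrigues(c["rvec"])[0].T@c["tvec"])
E
```

```text
t 21.05 lid x 19.2 y 216.6 z 247.0 F lid [-0.1 -0.2 -0.4] op 0.01 yaw -0.247
side cam [ 117.00497654 -802.13090991  719.44822841]
```

View pics/c7.png

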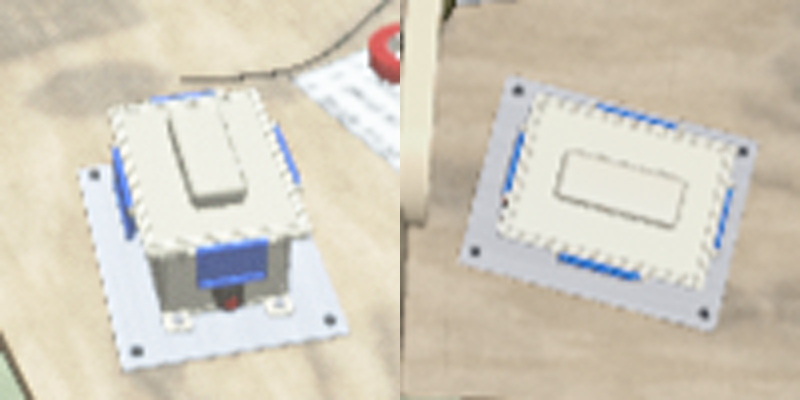

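In the last picture all four clips are thin slivers hanging straight down: side view (122,195), (286,155), (182,97) and full-face at (231,262), and four thin edges round the lid in the top view. A clip that had sprung back to +1 rad would stick out about 5 px. Handing in.

```bash
python3 -c "
from h import *
rel();print(r.finish_job())"
```

```text
t 21.15 lid x 19.7 y 212.9 z 246.9 F lid [-0.3 -0.2  0.1] op 0.01 yaw -0.250
the job is handed in; nothing more can be done
None
```

The lid is seated on the box and all four clips look snapped home; I handed the job in at about 21 s. The hand-in gave no verdict.

- **Seating:** the lid came to a hard stop at the height expected for fully seated. After release, the side view put its centre within about 1 mm of the rim centre.
- **Clips:** each was folded down and pressed to a firm stop with 12 to 23 N, above the suggested 5 to 10 N. The stops were symmetric: −71/+72 mm from the lid centre on the long sides, ±88 mm on the short sides.
- **Final pictures:** both cameras show all four clips hanging straight down, with none sprung back. The arm was clear of everything. I judged the clip angles by eye and from the press forces and did not measure them in radians.
- **Bystanders:** I never approached the tools, tapes or mouse, but I did not measure their positions at the end.
- **Disagreement:** the two cameras differed by about 5 mm in absolute x at rim height. I aligned the lid to the rim relatively, where both views agreed on a shift of about 4 mm in x.

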